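Slide the slate out of the cheese board and lay it on the drying rack

TASK

The wiped slate has to dry. With a light press on its top, drag it out through the open end of the cheese board until that end overhangs by about a third of its length, the slate still lying by itself on the board; then take it by the overhanging end, lift it off and lay it flat on the drying rack, lengthwise and central across both wires, and let go. Slate is brittle: never press or set it down hard, never let it fall to the worktop, and leave everything else where it is.

Things in the scene. Friction and masses are not known exactly. Their poses are not given: they have to be found in the camera images.
- slate: Thin dark grey split slate, 64 wide (x) x 140 long (y), about 0.15 kg. Underside flat; top flaked and uneven, 6 to 8 above the underside depending on the spot; sides 6 high. Origin: centre of the underside; z up, +y towards the board's open end. It counts as broken if pressed on board or rack by more than 25 N.
- slate_front (a point): Middle of the lower edge of the slate's +y end, 70 along y from the slate's origin; same axes.
- board: Fixed pale wooden cheese board, 108 wide (x) x 172 long (y), rims 45 high; origin under its centre at worktop height. A channel 68 wide runs along y, closed at -y by an 18 thick wall, open at +y. The slate lies in it below the rims, almost against the wall, its front 10 to 14 short of the open end. The smooth floor (friction about 0.45) rises some 2 degrees towards the open end.
- board_mouth (a point): Middle of the upper edge of the channel floor at the open end, 35 above the worktop; axes as the board (+y points out of the open end). Overhang = distance of slate_front beyond this point along its y.
- rack: Fixed low drying rack: wooden foot 112 (x) x 100 (y) x 12 high; two steel wires 8 thick run along its x at y = -28 and +28, tops 50 above the worktop; their ends turn up to 64 height at x = -44 and +44, leaving about 76 between for the slate's width. Origin under its centre at worktop height, z up.
- rack_top (a point): Centre of the rack at the height of the wire tops (50 above the worktop): the slate's origin belongs here, its long y axis along the rack's y (either way round).
- tape: roll of beige tape lying flat, 102x101x25, origin under its centre; bystander
- peg_strip: small white clip, 15x72x12, lying flat, origin under its centre; bystander
- keys: bunch of keys with a pink tag, 108x121x8, lying flat, origin under its centre; bystander
- packet: brown snack packet, 68x185x14, lying flat, origin under its centre; bystander
- teaspoon: metal teaspoon, 137x28x13, lying flat, origin under its middle; bystander
- white_mug: white mug, 93x132x102, standing further back, origin under its middle; bystander

How it is judged:
On the way, in this order (a step that is already met when the one before it is completed fails the run):
1. the slate lies in the channel, untouched, with its front end overhanging the open end by 30 to 62 mm (y of slate_front in the frame of board_mouth between 0.03 and 0.062 m and z of slate_front in the frame of board_mouth between -0.005 and 0.008 m and angle between slate's own z axis and vertical below 0.09 rad and contact force between the fingers and slate below 0.1 N and contact force between slate and board above 0.3 N), for 0.2 s.
2. the slate is held in the fingers, lifted more than 20 mm clear of the board (height (world z) of slate above 0.07 m and contact force between the fingers and slate above 1 N and contact force between slate and board below 0.05 N), for 0.1 s.
At the end, for the whole second after the job is handed in: The slate lies flat at rest on both wires of the rack (origin within 4 mm of the wire tops' height, tilt under 0.06 rad), centred within 20 mm, its length along the rack's y within 0.2 rad, and released (horizontal distance between slate and rack_top below 0.02 m and z of slate in the frame of rack_top between -0.004 and 0.004 m and angle between the y axis of slate and the y axis of rack, either way round below 0.2 rad and angle between slate's own z axis and vertical below 0.06 rad and linear speed of slate below 0.02 m/s and contact force between slate and rack above 0.3 N and contact force between the fingers and slate below 0.1 N); the robot touches nothing.
It fails at once if the slate is pressed onto the board with more than 25 N (contact force between slate and board above 25 N).
It fails at once if the slate is pressed or dropped onto the rack with more than 25 N (contact force between slate and rack above 25 N).
It fails at once if the slate falls to the worktop (height (world z) of slate below 0.018 m).
It fails at once if a bystander is moved by more than 30 mm (distance of any of tape, peg_strip, keys, packet, teaspoon, white_mug from where it was at the start of the episode above 0.03 m).
It also fails if it takes over 69 s, if anything falls off the work surface, if the arm or the gripper's body presses on something with over 40 N, if the wrist force passes 120 N, or if a joint passes its speed limit or range.

ROBOT

A 6-joint arm with a two-finger parallel gripper is mounted at the origin on a cart in front of the work surface, level with it; the furniture and walls round the work are solid. World frame = base frame: x ahead of the robot, y to its left, z up, the work surface at z = 0. Lengths are in m, angles in rad, forces in N, time in s.
With the tool pointing down it reaches from about 0.425 to 0.925 m from the base axis. Payload 12.5 kg.
Tool frame: the origin (TCP) lies at the very end of the fingers, on their centre line; the grasp point (between the pads) lies 19 mm behind it; z points along the fingers, y is the line along which they close (so a half turn about z gives the same grasp; the last joint's range is limited). The gripper opens to 85 mm and grips with 20 to 120 N. Pads are 22 mm wide; open, the fingers measure 114 mm over their backs; the gripper's body (76 mm by 85 mm) begins 54 mm behind the grasp point. The pads swing forward as they close: fully open they stand 13 mm farther back than shut.
Start: joints at [1.108, 0.491, 1.559, -0, 1.092, -0.106], TCP at [0.218, 0.586, 0.231] pointing down, gripper open.
Joint ranges: [-3.1, 3.1], [-0.84, 2.19], [0.05, 2.79], [-1.13, 4.28], [0.06, 2.93], [-2.69, 2.69]. Speed limits (rad/s): [2.22, 2.22, 2.79, 3.14, 3.14, 3.14].

INTERFACE

Orientations are given as a unit quaternion [w, x, y, z].
In Python, from cell import r gives the robot as it stands.
- The arm moves only by the tool step_arm, never from a script. Its argument "steps" is a list of rows, each a list of 2 entries, a list of its own where there are three numbers: the shift along the tool's x, y, z as a fraction of full scale, then the turn, a rotation vector about the tool's x, y, z as a fraction of full scale. In form: [[[dx, dy, dz], [ax, ay, az]], ...]. A call has 1 to 10 rows; each row is the pose to reach, as a shift and turn from the pose commanded when the call began, along the tool's axes at that moment; what a row does not reach only later rows make up. Full scale, the value 1, is 100 mm for a shift and pi/2 rad for a turn. A row lasts 1/10 s, in which the tool goes at most 50 mm and 8.59 degrees, less where a joint would pass 70% of its speed; a pose out of reach is approached as far as the arm can. A call with a number of a shift or a turn outside -1 to 1 is refused whole. A call with a gripper value outside its range is refused whole. "gripper" is the opening, from -1 (shut) to 1 (fully open), set as the call begins (left out, the last holds). The fingers move at their own pace and stop on an object; the grip force is fixed at half the most. Time passes only in rows, so rows that repeat a pose let the fingers close. It gives the time, the measured TCP pose, the force, the opening and the grip force at its end, in the units of the state.
- r.sense(): the state, without advancing time (a new reading comes with each control period).
- r.grab_frame(name): name is "scene" or "top" or "wrist"; returns (picture, depth): 480x640x3 uint8, red, green, blue; 480x640 float32, m along the optical axis (not along the pixel's ray), 0 where there is no reading.
- r.camera_model(name): a dict with "fx", "fy", "cx", "cy" (pixels), "world_from_camera" (4x4, takes a point from camera to world coordinates); the wrist camera has in their place "hand_eye" (4x4, takes a point from camera to tool coordinates, whose origin is the TCP and whose axes are the flange's). Camera axes: x right, y down, z forward; pixel columns grow to the right and rows downward; lengths in m; the calibration is good to about 2 mm. A picture is of the moment at which its call begins: read the wrist's pose just before it. camera_model takes no time and is no camera call.
- r.hand_in(): hands the job in; it is judged then, once.
The state is a dict: "t": time; "joints": joint angles; "qvel": joint speeds; "joint_efforts": joint torques, N m; "position": TCP position; "tcp_rot": TCP orientation; "force": force on the tool from outside, world axes, zero at the start; "torque": the same for the moment, N m; "opening": opening from 0.0 (shut) to 1.0 (fully open); "finger_force": force on a finger pad.
Only numpy, scipy, OpenCV 4.12 (cv2) and the standard library are available. Lean on these libraries where they do the work, as an engineer would, in place of code of your own. Each camera call takes 0.05 s, during which the arm holds its last target. There are 200 camera calls.

## Working session

There is one attempt and no reset: what is moved stays moved. The work goes in short steps, Python scripts to look and compute and a tool call to move; the robot and the scene stay as the last step left them, time stands still between calls to the robot, and variables do not carry over. Pictures are saved under pics/ and viewed, at most 10 in all, crops included, and the job is handed in when it is done.

Besides the shell and the picture viewer there is one more tool, called after ">>>" in YAML: its name, and indented under it one key for each argument. step_arm: Moves the arm, as the interface text tells. Its arguments: {"type":"object","properties":{"steps":{"type":"array","items":{"type":"array"}},"gripper":{"type":"number"}},"required":["steps"]}

```bash
ls; mkdir -p pics
python3 - <<'E'
from cell import r
import cv2,numpy as np
print(r.sense())
for n in ["scene","top"]:
    p,d=r.grab_frame(n); cv2.imwrite(f"pics/{n}0.png",p[:,:,::-1]); np.save(f"pics/{n}0.npy",d)
    print(n,r.camera_model(n), (d>0).mean())
print(r.camera_model("wrist"))
E
```

```text
pics
{'t': 0.0, 'joints': array([ 1.10842307e+00,  4.91593732e-01,  1.55943805e+00,  2.36831083e-05,
        1.09169059e+00, -1.05561434e-01]), 'qvel': array([ 1.17036650e-03, -5.89944786e-04,  3.92276817e-04,  1.96281549e-03,
        8.63512989e-05, -1.29774898e-04]), 'joint_efforts': array([ 1.76958434e-03, -6.18448591e+01, -2.61591482e+01, -8.23862911e-05,
        4.09560351e-03,  4.14647695e-05]), 'position': array([0.2181596 , 0.58545836, 0.23071043]), 'tcp_rot': array([-1.68338709e-04,  1.77466360e-01,  9.84126705e-01, -5.39293246e-04]), 'force': array([-0.90333842,  0.28653366,  0.06093107]), 'torque': array([ 0.00115013,  0.0026172 , -0.00232799]), 'finger_force': 0.0, 'opening': 0.9972740636446674}
scene {'fx': 566.1712635438485, 'fy': 566.1712635438485, 'cx': 317.2877591486379, 'cy': 236.69739257385123, 'world_from_camera': array([[ 0.03538351, -0.8620999 ,  0.50550151, -0.16671098],
       [-0.99936075, -0.02793725,  0.02230694, -0.01447471],
       [-0.00510848, -0.50596766, -0.86253732,  1.30834908],
       [ 0.        ,  0.        ,  0.        ,  1.        ]])} 0.9959765625
top {'fx': 568.0838666330066, 'fy': 568.0838666330066, 'cx': 319.06646919411276, 'cy': 257.1966270235365, 'world_from_camera': array([[-0.00705999, -0.9967071 ,  0.08077813,  0.44173688],
       [-0.99987582,  0.00817435,  0.01347299,  0.00580897],
       [-0.01408894, -0.08067297, -0.99664105,  1.56719221],
       [ 0.        ,  0.        ,  0.        ,  1.        ]])} 0.995908203125
{'fx': 419.0347180657191, 'fy': 419.0347180657191, 'cx': 323.1369725167653, 'cy': 239.8919639463181, 'hand_eye': array([[ 2.06275179e-04, -9.47606606e-01, -3.19439631e-01,
         8.30594073e-02],
       [ 9.99999487e-01,  5.12406976e-04, -8.74297159e-04,
        -5.55424527e-04],
       [ 9.92172858e-04, -3.19439286e-01,  9.47606225e-01,
        -1.42349548e-01],
       [ 0.00000000e+00,  0.00000000e+00,  0.00000000e+00,
         1.00000000e+00]])}
```

View pics/top0.png

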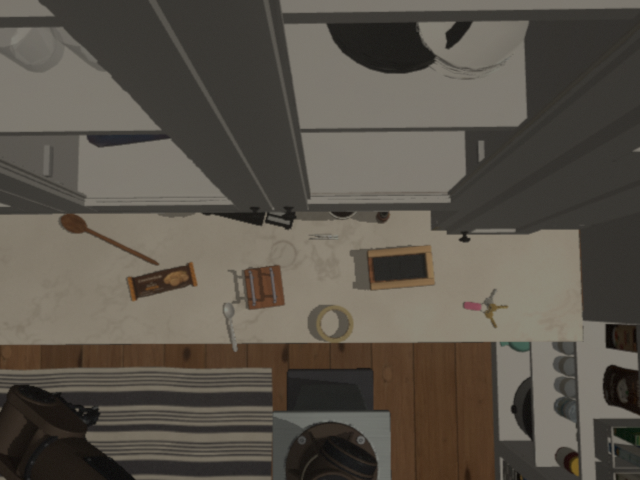

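View pics/scene0.png

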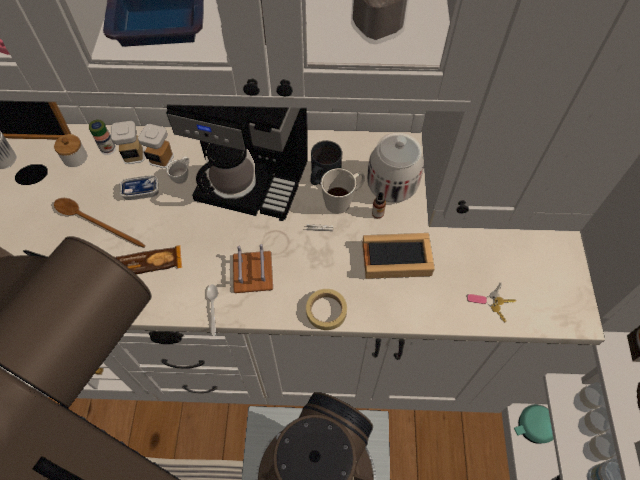

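Top view: board near (400,267), rack near (264,287), both roughly along world y. I'll enlarge crops to see the open end.

```bash
cat > h.py <<'E'
import numpy as np, cv2
from scipy.spatial.transform import Rotation as R
from cell import r
def ray(m,uv,z,W=None):
    W=m["world_from_camera"] if W is None else W
    uv=np.atleast_2d(np.asarray(uv,float))
    d=np.c_[(uv[:,0]-m["cx"])/m["fx"],(uv[:,1]-m["cy"])/m["fy"],np.ones(len(uv))]@W[:3,:3].T
    o=W[:3,3]; return o+d*((z-o[2])/d[:,2])[:,None]
def cloud(m,d,W=None):
    W=m["world_from_camera"] if W is None else W
    v,u=np.indices(d.shape); P=np.stack([(u-m["cx"])/m["fx"]*d,(v-m["cy"])/m["fy"]*d,d],-1)
    return P@W[:3,:3].T+W[:3,3]
def toolW(s):
    q=s["tcp_rot"]; T=np.eye(4); T[:3,:3]=R.from_quat([q[1],q[2],q[3],q[0]]).as_matrix(); T[:3,3]=s["position"]; return T
E
python3 - <<'E'
from h import *
a=cv2.imread("pics/top0.png"); 
b=np.hstack([cv2.resize(a[235:300,355:445],None,fx=4.4,fy=4.4,interpolation=3),cv2.resize(a[255:320,220:310],None,fx=4.4,fy=4.4,interpolation=3)])
s=cv2.imread("pics/scene0.png")
c=np.hstack([cv2.resize(s[225:290,353:443],None,fx=4.4,fy=4.4,interpolation=3),cv2.resize(s[235:300,210:300],None,fx=4.4,fy=4.4,interpolation=3)])
cv2.imwrite("pics/crop1.png",np.vstack([b,c]))
m=r.camera_model("top"); P=cloud(m,np.load("pics/top0.npy"))
for v in (258,267,280): print(v,[tuple(np.round(P[v,u]*1000).astype(int)) for u in range(362,442,4)])
for v in (275,287,297): print(v,[tuple(np.round(P[v,u]*1000).astype(int)) for u in range(236,292,5)])
E
```

```text
258 [(np.int64(566), np.int64(-92), np.int64(-1)), (np.int64(566), np.int64(-103), np.int64(-1)), (np.int64(563), np.int64(-111), np.int64(36)), (np.int64(562), np.int64(-121), np.int64(44)), (np.int64(562), np.int64(-132), np.int64(38)), (np.int64(562), np.int64(-143), np.int64(41)), (np.int64(562), np.int64(-154), np.int64(38)), (np.int64(562), np.int64(-165), np.int64(40)), (np.int64(562), np.int64(-175), np.int64(40)), (np.int64(562), np.int64(-187), np.int64(34)), (np.int64(561), np.int64(-197), np.int64(42)), (np.int64(561), np.int64(-207), np.int64(40)), (np.int64(561), np.int64(-219), np.int64(38)), (np.int64(561), np.int64(-229), np.int64(39)), (np.int64(561), np.int64(-240), np.int64(39)), (np.int64(562), np.int64(-251), np.int64(34)), (np.int64(561), np.int64(-261), np.int64(43)), (np.int64(560), np.int64(-270), np.int64(50)), (np.int64(564), np.int64(-291), np.int64(-5)), (np.int64(564), np.int64(-301), np.int64(-1))]
267 [(np.int64(540), np.int64(-91), np.int64(5)), (np.int64(541), np.int64(-102), np.int64(0)), (np.int64(539), np.int64(-111), np.int64(27)), (np.int64(538
[... 2687 characters left out ...]
(11)), (np.int64(487), np.int64(132), np.int64(12)), (np.int64(487), np.int64(119), np.int64(-3)), (np.int64(487), np.int64(106), np.int64(-8))]
297 [(np.int64(461), np.int64(258), np.int64(-4)), (np.int64(460), np.int64(244), np.int64(-5)), (np.int64(460), np.int64(230), np.int64(-3)), (np.int64(460), np.int64(214), np.int64(8)), (np.int64(460), np.int64(200), np.int64(11)), (np.int64(460), np.int64(186), np.int64(16)), (np.int64(460), np.int64(173), np.int64(13)), (np.int64(460), np.int64(159), np.int64(11)), (np.int64(459), np.int64(142), np.int64(47)), (np.int64(459), np.int64(132), np.int64(11)), (np.int64(460), np.int64(120), np.int64(-12)), (np.int64(459), np.int64(105), np.int64(1))]
```

View pics/crop1.png

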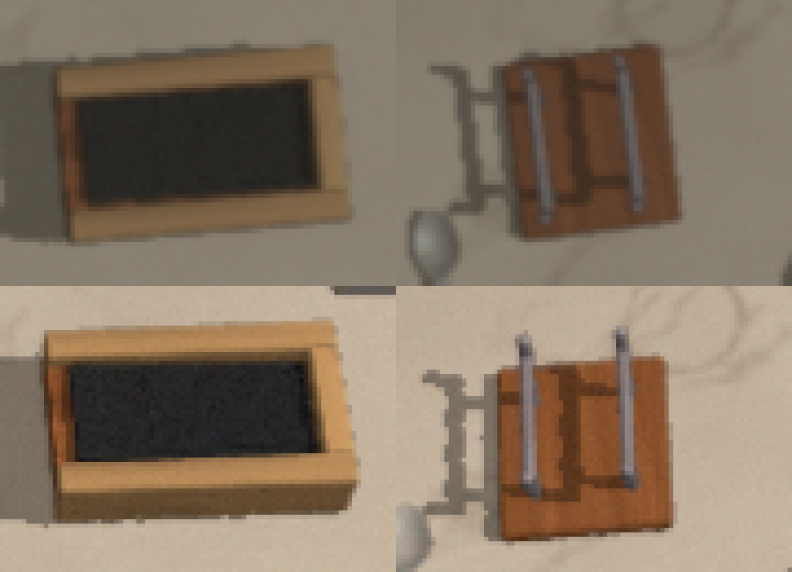

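Run:
```python
from h import *
for n in ("top","scene"):
    m=r.camera_model(n); D=np.load(f"pics/{n}0.npy"); P=cloud(m,cv2.medianBlur(D,5)); im=cv2.imread(f"pics/{n}0.png")
    hsv=cv2.cvtColor(im,cv2.COLOR_BGR2HSV)
    for name,(x0,x1,y0,y1),zc,mask in [("board",(.44,.64,-.32,-.07),.045,P[...,2]>.02),("slate",(.49,.59,-.29,-.1),.04,(hsv[...,2]<60)&(P[...,2]>.02)),("foot",(.38,.58,.09,.27),.012,(hsv[...,1]>95)&(hsv[...,0]<20))]:
        k=mask&(P[...,0]>x0)&(P[...,0]<x1)&(P[...,1]>y0)&(P[...,1]<y1)
        c=max(cv2.findContours(k.astype(np.uint8),0,1)[0],key=cv2.contourArea)[:,0]
        w=ray(m,c,zc)[:,:2].astype(np.float32); rc=cv2.minAreaRect(w*1000)
        print(n,name,np.round(rc[0],1),np.round(rc[1],1),round(rc[2],1))
    k=(P[...,2]>.13)&(P[...,0]>.35)&(P[...,0]<.75)&(abs(P[...,1])<.6)
    for y in np.arange(-.4,.6,.1):
        q=P[k&(abs(P[...,1]-y)<.05)]
        if len(q): print(round(y,2),"min x of tall",q[:,0].min().round(2),q[:,2].max().round(2))
```

```text
top board [ 866.2 -544. ] [263.9 933.7] 33.4
top slate [ 536.6 -188. ] [ 64.3 143.1] 3.8
top foot [487.4 178.6] [109.  98.] 6.9
-0.4 min x of tall 0.62 0.93
-0.3 min x of tall 0.59 1.11
-0.2 min x of tall 0.62 1.19
-0.1 min x of tall 0.62 1.13
-0.0 min x of tall 0.62 1.25
0.1 min x of tall 0.59 1.25
0.2 min x of tall 0.62 1.25
0.3 min x of tall 0.62 1.13
0.4 min x of tall 0.62 0.91
0.5 min x of tall 0.62 0.81
scene board [1284.3 -318.8] [348.3 635.4] 71.4
scene slate [ 535.9 -185. ] [ 62.1 139.9] 4.1
scene foot [485.1 182. ] [113.3  99.5] 6.7
-0.4 min x of tall 0.62 0.72
-0.3 min x of tall 0.59 0.72
-0.2 min x of tall 0.62 0.72
-0.1 min x of tall 0.62 0.57
-0.0 min x of tall 0.62 0.72
0.1 min x of tall 0.59 0.72
0.2 min x of tall 0.6 0.71
0.3 min x of tall 0.62 0.57
0.4 min x of tall 0.62 0.71
0.5 min x of tall 0.62 0.71
```

>>> step_arm:
  steps:
    - [[-0.94,0.35,0],[0,0,0.73]]
    - [[-0.94,0.35,0],[0,0,0.73]]
    - [[-0.94,0.35,0],[0,0,0.73]]
    - [[-0.94,0.35,0],[0,0,0.73]]
    - [[-0.94,0.35,0],[0,0,0.73]]
    - [[-0.94,0.35,0],[0,0,0.73]]
    - [[-0.94,0.35,0],[0,0,0.73]]
    - [[-0.94,0.35,0],[0,0,0.73]]
    - [[-0.94,0.35,0],[0,0,0.73]]
  gripper: -1

```text
t: 1.0
position: [0.3185, 0.5855, 0.231]
tcp_rot: [0.0, 0.683, 0.73, -0.0]
force: [0.4, -0.5, 0.4]
opening: -0.002
finger_force: 0.0
```

>>> step_arm:
  steps:
    - [[-1,0.36,0],[0,0,0]]
    - [[-1,0.36,0],[0,0,0]]
    - [[-1,0.36,0],[0,0,0]]

```text
t: 1.3
position: [0.3625, 0.4847, 0.2313]
tcp_rot: [0.0, 0.683, 0.731, -0.001]
force: [0.0, 0.4, 0.5]
opening: 0.0
finger_force: 0.0
```

>>> step_arm:
  steps:
    - [[-1,0.36,0],[0,0,0]]
    - [[-1,0.36,0],[0,0,0]]
    - [[-1,0.36,0],[0,0,0]]

```text
t: 1.6
position: [0.4052, 0.3877, 0.2313]
tcp_rot: [0.0, 0.683, 0.73, -0.0]
force: [0.9, -0.6, 1.5]
opening: 0.003
finger_force: 0.0
```

>>> step_arm:
  steps:
    - [[-1,0.36,0],[0,0,0]]
    - [[-1,0.36,0],[0,0,0]]
    - [[-1,0.36,0],[0,0,0]]

```text
t: 1.9
position: [0.4479, 0.2907, 0.2313]
tcp_rot: [0.0, 0.683, 0.73, -0.0]
force: [-0.2, 1.4, -0.4]
opening: 0.003
finger_force: 0.0
```

>>> step_arm:
  steps:
    - [[-1,0.36,0],[0,0,0]]
    - [[-1,0.36,0],[0,0,0]]
    - [[-1,0.36,0],[0,0,0]]
    - [[-1,0.36,0],[0,0,0]]

```text
t: 2.3
position: [0.4897, 0.1959, 0.2312]
tcp_rot: [-0.0, 0.683, 0.73, 0.0]
force: [0.7, 0.2, 1.0]
opening: -0.0
finger_force: 0.0
```

```bash
cat >> h.py <<'E'
def snap(name):
    s=r.sense(); p,d=r.grab_frame("wrist"); m=r.camera_model("wrist"); W=toolW(s)@m["hand_eye"]
    cv2.imwrite(f"pics/{name}.png",p[:,:,::-1]); np.savez(f"pics/{name}.npz",d=d,W=W); return m,p[:,:,::-1],d,W
E
python3 -c "
from h import *
snap('rack')"
```

>>> step_arm:
  steps:
    - [[-1,0.06,0],[0,0,0]]
    - [[-1,0.06,0],[0,0,0]]
    - [[-1,0.06,0],[0,0,0]]

```text
t: 2.65
position: [0.5022, 0.0947, 0.2313]
tcp_rot: [0.0, 0.683, 0.73, -0.0]
force: [0.9, 0.0, 0.3]
opening: -0.001
finger_force: 0.0
```

>>> step_arm:
  steps:
    - [[-1,0.06,0],[0,0,0]]
    - [[-1,0.06,0],[0,0,0]]
    - [[-1,0.06,0],[0,0,0]]

```text
t: 2.95
position: [0.5154, -0.0047, 0.2313]
tcp_rot: [0.0, 0.683, 0.73, 0.0]
force: [-0.9, 0.5, -0.3]
opening: -0.004
finger_force: 0.0
```

>>> step_arm:
  steps:
    - [[-1,0.06,0.1],[0,0,0]]
    - [[-1,0.06,0.2],[0,0,0]]
    - [[-1,0.06,0.3],[0,0,0]]

```text
t: 3.25
position: [0.5284, -0.1036, 0.2006]
tcp_rot: [0.0, 0.683, 0.73, 0.0]
force: [0.2, 1.4, -0.1]
opening: -0.0
finger_force: 0.0
```

>>> step_arm:
  steps:
    - [[-0.5,0.04,0],[0,0,0]]
    - [[-0.5,0.04,0],[0,0,0]]
    - [[-0.5,0.04,0],[0,0,0]]

```text
t: 3.55
position: [0.535, -0.15, 0.2009]
tcp_rot: [-0.0, 0.683, 0.731, 0.0]
force: [-1.0, -0.3, 1.4]
opening: 0.001
finger_force: 0.0
```

```bash
python3 -c "
from h import *
snap('board')
a=cv2.imread('pics/rack.png');b=cv2.imread('pics/board.png')
cv2.imwrite('pics/both.png',np.hstack([cv2.resize(a,(400,300)),cv2.resize(b,(400,300))]))"
```

```text
(no output)
```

View pics/both.png

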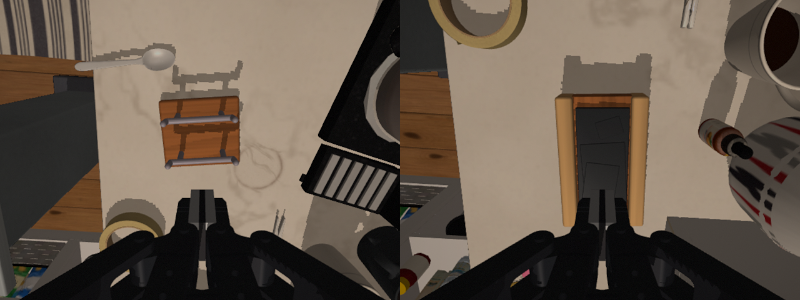

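The left half shows the rack (wires at rows ~120 and ~162, cols 163–240). The right half shows the board, with its mouth at row ~95, the slate front at row ~108 and the slate at cols 575–628.

Run:
```python
from h import *
m=r.camera_model("wrist")
def ld(n): z=np.load(f"pics/{n}.npz"); return cv2.imread(f"pics/{n}.png"),z["d"],z["W"]
def rect(k,z,W,lab):
    c=max(cv2.findContours(k.astype(np.uint8),0,1)[0],key=cv2.contourArea)[:,0]
    w=ray(m,c,z,W)[:,:2]*1000; rc=cv2.minAreaRect(w.astype(np.float32)); print(lab,np.round(rc[0],1),np.round(rc[1],1),round(rc[2],1)); return c,w
im,d,W=ld("board"); h=cv2.cvtColor(im,cv2.COLOR_BGR2HSV); P=cloud(m,d,W)
# edges of slate and rims along rows above the fingers
for v in range(180,300,20):
    row=h[v].astype(int); wood=(row[:,1]>80)&(row[:,0]<25)&(row[:,2]>70)
    u=np.arange(640); L=u[(u>240)&(u<300)&wood]; Rr=u[(u>350)&(u<420)&wood]; dk=u[(u>265)&(u<390)&(row[:,2]<75)&(row[:,1]<70)]
    f=lambda uu,z:tuple(np.round(ray(m,[[uu,v]],z,W)[0,:2]*1000,1))
    print(v,"rimL",L.min(),L.max(),f(L.min(),.045),f(L.max(),.045),"rimR",f(Rr.min(),.045),f(Rr.max(),.045),"dark",dk.min(),dk.max(),f(dk.min(),.04),f(dk.max(),.04))
for u in range(285,365,15):
    print(u,[tuple(h[v,u]) for v in range(146,184,3)]) if u in(300,345) else None
    col=h[:,u].astype(int); wood=np.where((col[:,1]>80)&(col[:,0]<25)&(np.arange(480)<200)&(np.arange(480)>140))[0]
    print(u,wood.min(),wood.max(),np.round(ray(m,[[u,wood.max()+1]],.040,W)[0,:2]*1000,1))
k=(h[...,1]>80)&(h[...,0]<25); g=np.zeros_like(k); g[140:360,240:430]=1
c,w=rect(k&g,.045,W,"rims"); i=w[:,1].argsort()[-1]; 
im,d,W=ld("rack"); h=cv2.cvtColor(im,cv2.COLOR_BGR2HSV); g=np.zeros(k.shape,bool); g[140:280,245:400]=1
k=(h[...,1]>80)&(h[...,0]<25)&g
k=cv2.morphologyEx(k.astype(np.uint8),cv2.MORPH_CLOSE,np.ones((15,15)))>0
rect(k,.012,W,"foot")
P=cloud(m,d,W); q=g&(P[...,2]>.035)
n,l,st,ce=cv2.connectedComponentsWithStats(q.astype(np.uint8))
for i in range(1,n):
    if st[i,4]>60: rect(l==i,.05,W,"wire"); print(np.round(np.median(P[l==i],0)*1000,1))
```

```text
180 rimL 249 280 (np.float64(479.0), np.float64(-127.1)) (np.float64(501.2), np.float64(-125.6)) rimR (np.float64(564.1), np.float64(-121.3)) (np.float64(584.9), np.float64(-119.9)) dark 281 366 (np.float64(501.5), np.float64(-126.5)) (np.float64(563.3), np.float64(-122.3))
200 rimL 250 281 (np.float64(479.9), np.float64(-141.8)) (np.float64(502.4), np.float64(-140.2)) rimR (np.float64(564.9), np.float64(-136.0)) (np.float64(585.9), np.float64(-134.5)) dark 282 366 (np.float64(502.7), np.float64(-141.4)) (np.float64(564.8), np.float64(-137.1))
220 rimL 251 281 (np.float64(480.8), np.float64(-156.9)) (np.float64(503.0), np.float64(-155.3)) rimR (np.float64(565.7), np.float64(-151.1)) (np.float64(587.1), np.float64(-149.6)) dark 283 365 (np.float64(504.0), np.float64(-156.7)) (np.float64(565.6), np.float64(-152.5))
240 rimL 253 282 (np.float64(482.5), np.float64(-172.4)) (np.float64(504.3), np.float64(-170.9)) rimR (np.float64(567.3), np.float64(-166.6)) (np.float64(588.2), np.float64(-165.2)) dark 284 364 (np.float64(505.4), np.float64(-172.5)) (np.float64(566.4), np.float64(-168.3))

[... 1375 characters left out ...]
uint8(43)), (np.uint8(12), np.uint8(183), np.uint8(114)), (np.uint8(12), np.uint8(184), np.uint8(112)), (np.uint8(12), np.uint8(184), np.uint8(111)), (np.uint8(12), np.uint8(185), np.uint8(77)), (np.uint8(12), np.uint8(187), np.uint8(71)), (np.uint8(13), np.uint8(190), np.uint8(74)), (np.uint8(60), np.uint8(12), np.uint8(21)), (np.uint8(0), np.uint8(8), np.uint8(31)), (np.uint8(150), np.uint8(8), np.uint8(31)), (np.uint8(15), np.uint8(15), np.uint8(33))]
345 150 171 [ 547.5 -117.5]
360 150 171 [ 558.3 -116.8]
rims [ 536.8 -187.3] [107.  172.4] 4.4
foot [487.5 181.6] [111.   99.6] 7.2
wire [483.7 209.1] [98.6 13.7] 6.9
[483.8 209.   49.2]
wire [490.9 153.2] [98.3 17. ] 7.2
[490.5 153.8  49.2]
```

>>> step_arm:
  steps:
    - [[-0.45,0,0.4],[0,0,0]]
    - [[-0.45,0,0.8],[0,0,0]]
    - [[-0.45,0,1.0],[0,0,0]]

```text
t: 3.9
position: [0.5369, -0.1948, 0.0984]
tcp_rot: [-0.002, 0.683, 0.731, -0.0]
force: [0.2, 0.5, -0.0]
opening: -0.002
finger_force: 0.0
```

>>> step_arm:
  steps:
    - [[0,0,0.3],[0,0,0]]
    - [[0,0,0.5],[0,0,0]]
    - [[0,0,0.54],[0,0,0]]
    - [[0,0,0.54],[0,0,0]]

```text
t: 4.3
position: [0.538, -0.1949, 0.0473]
tcp_rot: [-0.0, 0.682, 0.731, -0.0]
force: [-0.1, -0.4, -0.1]
opening: 0.002
finger_force: 0.0
```

>>> step_arm:
  steps:
    - [[0,0,0.01],[0,0,0]]
    - [[0,0,0.02],[0,0,0]]
    - [[0,0,0.03],[0,0,0]]
    - [[0,0,0.03],[0,0,0]]

```text
t: 4.7
position: [0.5378, -0.1965, 0.0447]
tcp_rot: [0.0, 0.683, 0.73, 0.0]
force: [-0.4, -0.5, -0.3]
opening: 0.002
finger_force: 0.0
```

>>> step_arm:
  steps:
    - [[0,0,0.01],[0,0,0]]
    - [[0,0,0.02],[0,0,0]]
    - [[0,0,0.03],[0,0,0]]
    - [[0,0,0.03],[0,0,0]]

```text
t: 5.1
position: [0.5376, -0.1964, 0.0411]
tcp_rot: [-0.0, 0.683, 0.73, 0.0]
force: [-0.3, 0.3, 0.5]
opening: 0.003
finger_force: 0.0
```

>>> step_arm:
  steps:
    - [[0,0,0.01],[0,0,0]]
    - [[0,0,0.01],[0,0,0]]
    - [[0,0,0.01],[0,0,0]]

```text
t: 5.4
position: [0.5377, -0.1964, 0.0402]
tcp_rot: [-0.0, 0.683, 0.731, 0.0]
force: [0.6, 0.9, 0.0]
opening: 0.004
finger_force: 0.0
```

>>> step_arm:
  steps:
    - [[0,0,0.01],[0,0,0]]
    - [[0,0,0.01],[0,0,0]]
    - [[0,0,0.01],[0,0,0]]

```text
t: 5.7
position: [0.5378, -0.1964, 0.0399]
tcp_rot: [0.0, 0.683, 0.731, 0.0]
force: [-2.7, 1.7, 7.6]
opening: 0.0
finger_force: 4.0
```

>>> step_arm:
  steps:
    - [[0.03,0,-0.001],[0,0,0]]
    - [[0.06,0,-0.002],[0,0,0]]
    - [[0.09,-0.001,-0.003],[0,0,0]]
    - [[0.12,-0.001,-0.004],[0,0,0]]
    - [[0.15,-0.001,-0.005],[0,0,0]]

```text
t: 6.2
position: [0.5373, -0.1821, 0.0404]
tcp_rot: [0.001, 0.683, 0.731, 0.0]
force: [0.7, -2.9, 5.5]
opening: 0.002
finger_force: 2.9
```

>>> step_arm:
  steps:
    - [[0.03,0,0],[0,0,0]]
    - [[0.06,0,-0.001],[0,0,0]]
    - [[0.09,-0.001,-0.002],[0,0,0]]
    - [[0.12,-0.001,-0.003],[0,0,0]]
    - [[0.15,-0.001,-0.004],[0,0,0]]
    - [[0.18,-0.001,-0.005],[0,0,0]]
    - [[0.21,-0.002,-0.006],[0,0,0]]
    - [[0.22,-0.002,-0.006],[0,0,0]]

```text
t: 7.0
position: [0.5358, -0.1601, 0.0412]
tcp_rot: [0.001, 0.683, 0.731, 0.0]
force: [0.4, -5.3, 7.2]
opening: 0.001
finger_force: 3.6
```

>>> step_arm:
  steps:
    - [[0.03,0,-0.001],[0,0,0]]
    - [[0.06,0,-0.002],[0,0,0]]
    - [[0.09,-0.001,-0.003],[0,0,0]]
    - [[0.12,-0.001,-0.004],[0,0,0]]
    - [[0.15,-0.001,-0.005],[0,0,0]]
    - [[0.18,-0.001,-0.006],[0,0,0]]
    - [[0.21,-0.002,-0.007],[0,0,0]]
    - [[0.22,-0.002,-0.008],[0,0,0]]

```text
t: 7.8
position: [0.5341, -0.1381, 0.042]
tcp_rot: [0.001, 0.683, 0.731, 0.0]
force: [0.1, -4.6, 5.5]
opening: -0.001
finger_force: 3.1
```

>>> step_arm:
  steps:
    - [[0,0,-0.02],[0,0,0]]
    - [[0,0,-0.2],[0,0,0]]
    - [[0,0,-0.6],[0,0,0]]
    - [[0,0,-1],[0,0,0]]
    - [[0,0,-1],[0,0,0]]
    - [[0,0,-1],[0,0,0]]
  gripper: -1

```text
t: 8.4
position: [0.5332, -0.1375, 0.1417]
tcp_rot: [0.001, 0.683, 0.731, 0.0]
force: [-0.3, 0.8, -0.2]
opening: -0.002
finger_force: 0.0
```

>>> step_arm:
  steps:
    - [[-0.3,0,-0.4],[0,0,0]]
    - [[-0.3,0,-0.4],[0,0,0]]
    - [[-0.3,0,-0.4],[0,0,0]]

```text
t: 8.7
position: [0.5349, -0.1678, 0.1803]
tcp_rot: [-0.0, 0.683, 0.73, -0.0]
force: [-0.1, 0.1, -1.0]
opening: 0.002
finger_force: 0.0
```

Run:
```python
from h import *
m,im,d,W=snap('drag'); print(r.sense()["position"])
cv2.imwrite('pics/dragc.png',cv2.resize(im[100:340,200:440],(600,600)))
```

```text
[ 0.53457132 -0.1672228   0.17974622]
```

View pics/dragc.png

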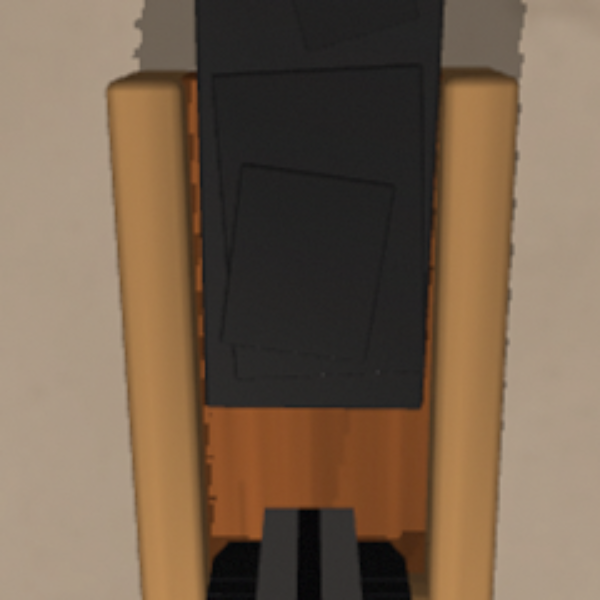

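The slate lies in the channel with its rear end at crop row 405 and the mouth at row ~75, and it overhangs. Next I measure its outline.

Run:
```python
from h import *
m=r.camera_model("wrist"); z=np.load("pics/drag.npz"); W=z["W"]; im=cv2.imread("pics/drag.png"); h=cv2.cvtColor(im,cv2.COLOR_BGR2HSV)
k=((h[...,2]<62)).astype(np.uint8); g=np.zeros_like(k); g[40:275,265:390]=1; k=k&g
k=cv2.morphologyEx(k,cv2.MORPH_OPEN,np.ones((5,5)))
n,l,st,_=cv2.connectedComponentsWithStats(k); i=1+st[1:,4].argmax(); print(st[i])
c=cv2.findContours((l==i).astype(np.uint8),0,1)[0][0][:,0]
w=ray(m,c,.042,W)[:,:2]*1000; rc=cv2.minAreaRect(w.astype(np.float32)); print(np.round(rc[0],1),np.round(rc[1],1),rc[2]); print(np.round(cv2.boxPoints(rc),1))
for v in (70,90,110,150,190,230,255):
    u=np.where(l[v]==i)[0]; print(v,u.min(),u.max(),np.round(ray(m,[[u.min(),v],[u.max()+1,v]],.041,W)[:,:2]*1000,1).tolist())
print("rim front", np.round(ray(m,[[245,130],[405,130]],.045,W)*1000,1).tolist())
print("rear",np.round(ray(m,[[325,262.5]],.039,W)*1000,1))
```

```text
[  277    55   103   208 19646]
[ 533.6 -129. ] [ 63.5 137. ] 3.291210651397705
[[ 497.9  -62.5]
 [ 505.8 -199.2]
 [ 569.2 -195.6]
 [ 561.3  -58.8]]
70 277 378 [[498.4, -71.1], [561.9, -66.9]]
90 278 377 [[499.4, -82.9], [562.6, -78.6]]
110 278 376 [[499.8, -94.9], [563.2, -90.7]]
150 279 374 [[501.3, -120.2], [564.6, -116.0]]
190 281 372 [[503.5, -146.9], [566.1, -142.8]]
230 281 370 [[504.5, -175.5], [567.7, -171.3]]
255 282 368 [[505.9, -194.3], [568.2, -190.1]]
rim front [[479.4, -108.5, 45.0], [582.0, -101.7, 45.0]]
rear [[ 537.1 -198.8   39. ]]
```

>>> step_arm:
  steps:
    - [[0.4,0,0],[0,0,0]]
    - [[0.8,0.02,0],[0,0,0]]
    - [[0.935,0.017,0],[0,0,0]]
    - [[0.935,0.017,0],[0,0,0]]
    - [[0.935,0.017,0],[0,0,0]]
    - [[0.935,0.017,0],[0,0,0]]
  gripper: 1

```text
t: 9.35
position: [0.5307, -0.0749, 0.1807]
tcp_rot: [-0.0, 0.683, 0.73, -0.0]
force: [0.1, -0.2, -0.3]
opening: 0.989
finger_force: 0.0
```

>>> step_arm:
  steps:
    - [[0,0,0.3],[0,0,0]]
    - [[0,0,0.6],[0,0,0]]
    - [[0,0,0.9],[0,0,0]]
    - [[0,0,0.9],[0,0,0]]

```text
t: 9.75
position: [0.5291, -0.0747, 0.0882]
tcp_rot: [-0.003, 0.683, 0.73, -0.001]
force: [0.4, 0.5, 0.0]
opening: 1.0
finger_force: 0.0
```

>>> step_arm:
  steps:
    - [[0,0,0.2],[0,0,0]]
    - [[0,0,0.4],[0,0,0]]
    - [[0,0,0.55],[0,0,0]]
    - [[0,0,0.65],[0,0,0]]
    - [[0,0,0.74],[0,0,0]]
    - [[0,0,0.74],[0,0,0]]
    - [[0,0,0.74],[0,0,0]]

```text
t: 10.45
position: [0.5309, -0.0743, 0.0177]
tcp_rot: [0.0, 0.683, 0.73, 0.0]
force: [0.7, -0.1, 0.3]
opening: 0.999
finger_force: 0.0
```

>>> step_arm:
  steps:
    - [[0,0,0],[0,0,0]]
    - [[0,0,0],[0,0,0]]
    - [[0,0,0],[0,0,0]]
    - [[0,0,0],[0,0,0]]
  gripper: 0.58

```text
t: 10.85
position: [0.5307, -0.0741, 0.0174]
tcp_rot: [0.0, 0.683, 0.731, 0.0]
force: [0.5, -0.7, -0.7]
opening: 0.79
finger_force: 0.0
```

>>> step_arm:
  steps:
    - [[0,0,0],[0,0,0]]
    - [[0,0,0],[0,0,0]]
    - [[0,0,0],[0,0,0]]
  gripper: 0.54

```text
t: 11.15
position: [0.5307, -0.0741, 0.0172]
tcp_rot: [0.0, 0.683, 0.731, 0.0]
force: [-0.5, -0.0, 0.1]
opening: 0.772
finger_force: 0.0
```

>>> step_arm:
  steps:
    - [[0,0,0],[0,0,0]]
    - [[0,0,0],[0,0,0]]
    - [[0,0,0],[0,0,0]]
  gripper: 0.515

```text
t: 11.45
position: [0.5307, -0.0741, 0.0172]
tcp_rot: [0.0, 0.683, 0.73, 0.0]
force: [0.1, 0.4, 1.1]
opening: 0.757
finger_force: 0.2
```

>>> step_arm:
  steps:
    - [[0,0,0],[0,0,0]]
    - [[0,0,0],[0,0,0]]
    - [[0,0,0],[0,0,0]]
    - [[0,0,0],[0,0,0]]
  gripper: 0.4

```text
t: 11.85
position: [0.5307, -0.0741, 0.0173]
tcp_rot: [0.0, 0.683, 0.731, 0.0]
force: [-0.9, 1.4, 5.6]
opening: 0.733
finger_force: 64.1
```

>>> step_arm:
  steps:
    - [[0,0,-0.03],[0,0,0]]
    - [[0,0,-0.08],[0,0,0]]
    - [[0,0,-0.2],[0,0,0]]
    - [[0,0,-0.4],[0,0,0]]
    - [[0,0,-0.6],[0,0,0]]
    - [[0,0,-0.8],[0,0,0]]
    - [[0,0,-0.8],[0,0,0]]
  gripper: -1

```text
t: 12.55
position: [0.5316, -0.0743, 0.1]
tcp_rot: [0.002, 0.683, 0.731, 0.001]
force: [-0.0, 0.3, -1.6]
opening: 0.728
finger_force: 65.9
```

Run:
```python
from h import *
m,im,d,W=snap('held'); s=r.sense(); print(s["position"],s["finger_force"])
cv2.imwrite('pics/heldc.png',im)
P=cloud(m,d,W)
for v in range(200,400,20): print(v,[tuple(np.round(P[v,u]*1000).astype(int).tolist()) for u in (290,323,356)])
```

```text
[ 0.53108353 -0.07419329  0.09853176] 65.90460777282715
200 [(510, -51, 1), (529, -49, 1), (549, -48, 0)]
220 [(510, -63, 0), (530, -62, -1), (550, -61, -1)]
240 [(511, -75, 1), (531, -75, -1), (551, -73, -1)]
260 [(511, -89, -1), (532, -88, -1), (552, -86, 0)]
280 [(512, -103, -1), (533, -101, 0), (553, -100, 0)]
300 [(513, -107, 19), (533, -105, 19), (552, -104, 20)]
320 [(519, -61, 122), (529, -60, 122), (540, -60, 121)]
340 [(519, -67, 125), (530, -66, 125), (540, -65, 125)]
360 [(519, -75, 123), (530, -75, 123), (541, -73, 125)]
380 [(520, -83, 124), (531, -82, 124), (542, -81, 124)]
```

View pics/heldc.png

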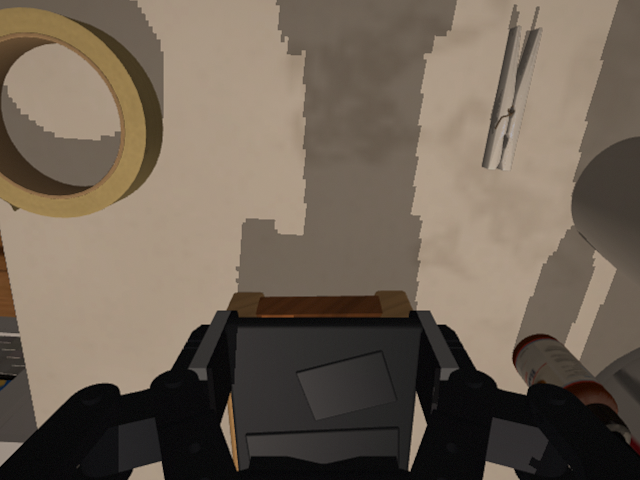

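Run:
```python
from h import *
m=r.camera_model("wrist"); z=np.load("pics/held.npz"); W=z["W"]; P=cloud(m,z["d"],W)
q=P[330:440:2,255:395:2].reshape(-1,3); q=q[(q[:,2]>.11)&(q[:,2]<.14)]
A=np.c_[q[:,:2]-[.531,-.074],np.ones(len(q))]; print(len(q),np.linalg.lstsq(A,q[:,2],rcond=None)[0], q[:,1].min(),q[:,1].max())
k=(np.arange(300,330)); im=cv2.imread("pics/held.png")
for u in (260,323,390): print(u,[int(im[v,u].max()) for v in range(308,330)])
print("front row 319 at z .122",np.round(ray(m,[[260,319],[323,319],[390,319]],.122,W)*1000,1).tolist())
print("T",np.round(toolW(r.sense())[:3,:3],4).tolist())
```

```text
3834 [0.01093712 0.03573252 0.12429283] -0.10901853781033805 -0.06054183597361101
260 [55, 54, 53, 51, 50, 51, 68, 83, 77, 42, 10, 10, 16, 11, 13, 15, 15, 18, 26, 37, 46, 52]
323 [55, 53, 51, 48, 47, 51, 68, 78, 67, 37, 10, 10, 11, 14, 12, 14, 15, 18, 26, 35, 41, 46]
390 [69, 72, 74, 74, 73, 72, 72, 70, 72, 44, 12, 10, 11, 11, 14, 11, 16, 17, 24, 29, 33, 38]
front row 319 at z .122 [[509.1, -61.4, 122.0], [529.4, -60.1, 122.0], [551.0, -58.7, 122.0]]
T [[-0.0673, 0.9977, 0.0026], [0.9977, 0.0673, -0.0006], [-0.0008, 0.0026, -1.0]]
```

>>> step_arm:
  steps:
    - [[0.3,-0.03,0],[0,0,0]]
    - [[0.65,-0.065,0],[0,0,0]]
    - [[1,-0.1,0],[0,0,0]]
    - [[1,-0.1,0],[0,0,0]]

```text
t: 13.0
position: [0.5125, 0.028, 0.0964]
tcp_rot: [-0.001, 0.682, 0.731, -0.001]
force: [0.4, -1.4, -2.2]
opening: 0.728
finger_force: 65.9
```

>>> step_arm:
  steps:
    - [[0.3,-0.03,0],[0,0,0]]
    - [[0.65,-0.065,0],[0,0,0]]
    - [[1,-0.1,0],[0,0,0]]
    - [[1,-0.1,0],[0,0,0]]

```text
t: 13.4
position: [0.4963, 0.1265, 0.0965]
tcp_rot: [-0.001, 0.682, 0.731, -0.0]
force: [0.9, 0.2, -2.6]
opening: 0.733
finger_force: 65.9
```

>>> step_arm:
  steps:
    - [[0.3,-0.03,0],[0,0,0]]
    - [[0.65,-0.065,0],[0,0,0]]
    - [[1,-0.1,0],[0,0,-0.038]]
    - [[1,-0.1,0],[0,0,-0.038]]
    - [[1,-0.1,0],[0,0,-0.038]]

```text
t: 13.9
position: [0.4804, 0.2229, 0.0966]
tcp_rot: [-0.0, 0.661, 0.751, -0.0]
force: [0.6, 0.3, -2.2]
opening: 0.729
finger_force: 65.9
```

>>> step_arm:
  steps:
    - [[0.135,0.013,0],[0,-0.023,0]]
    - [[0.135,0.013,0],[0,-0.023,0]]
    - [[0.135,0.013,0.1],[0,-0.023,0]]
    - [[0.135,0.013,0.3],[0,-0.023,0]]
    - [[0.135,0.013,0.4],[0,-0.023,0]]
    - [[0.135,0.013,0.4],[0,-0.023,0]]
    - [[0.135,0.013,0.4],[0,-0.023,0]]

```text
t: 14.6
position: [0.4802, 0.2363, 0.0571]
tcp_rot: [0.013, 0.661, 0.75, -0.012]
force: [-0.1, -0.5, -2.1]
opening: 0.73
finger_force: 65.9
```

Run:
```python
from h import *
s=r.sense(); print(s["position"],s["force"])
m,im,d,W=snap('over'); 
p,ds=r.grab_frame("scene"); cv2.imwrite("pics/s2.png",p[:,:,::-1])
p2,dt=r.grab_frame("top"); cv2.imwrite("pics/t2.png",p2[:,:,::-1])
o=np.hstack([cv2.resize(im,(800,600))[250:600,100:700]]); 
a=cv2.resize(p[200:320,170:320,::-1],(450,360)); b=cv2.resize(p2[240:340,210:322,::-1],(345,360),interpolation=3)
cv2.imwrite("pics/over2.png",np.hstack([a,cv2.resize(b,(345,360))]))
P=cloud(m,d,W); q=P[330:440:2,255:395:2].reshape(-1,3); q=q[(q[:,2]>.04)&(q[:,2]<.09)]
A=np.c_[q[:,:2]-s["position"][:2],np.ones(len(q))]; print(len(q),np.linalg.lstsq(A,q[:,2],rcond=None)[0])
```

```text
[0.48024008 0.23627252 0.0571013 ] [-0.05916911 -0.54372839 -2.07155052]
3837 [0.00864062 0.00294766 0.08143838]
```

View pics/over2.png

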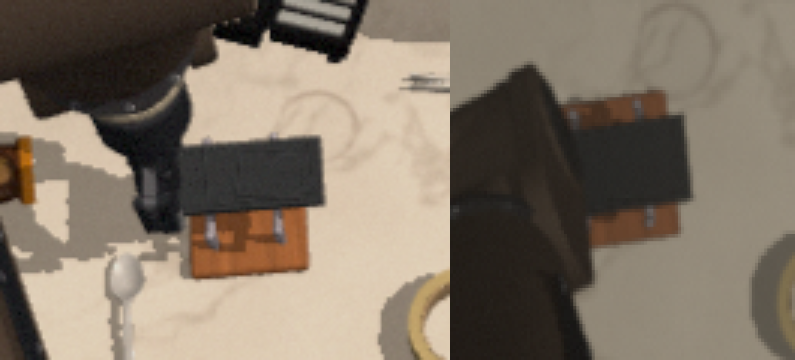

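The slate is level over both wires. Its rear edge is at crop x≈687 in the top view, so I'll check that it is centred.

Run:
```python
from h import *
m=r.camera_model("top"); im=cv2.imread("pics/t2.png")
g=im.max(2).astype(int); print(g[283,276:294].tolist())
for u in (256,264,272,280): print(u,g[262:304,u].tolist())
print(np.round(ray(m,[[286.5,283]],.08,)*1000,1))
for u in (256,264,272,280):
    k=np.where(g[268:300,u]<60)[0]+268; print(u,k.min(),k.max(),np.round(ray(m,[[u,k.min()],[u,k.max()+1]],.08)[:,:2]*1000,1).tolist())
```

```text
[43, 43, 44, 43, 44, 45, 41, 42, 43, 42, 60, 108, 141, 145, 144, 144, 145, 145]
256 [145, 144, 141, 137, 134, 118, 78, 71, 72, 71, 71, 68, 62, 50, 43, 42, 41, 41, 41, 39, 42, 41, 42, 40, 38, 40, 41, 38, 39, 40, 40, 39, 40, 40, 38, 38, 37, 46, 65, 90, 97, 94]
264 [143, 144, 143, 141, 125, 93, 98, 100, 100, 99, 91, 67, 47, 40, 41, 41, 41, 41, 42, 43, 42, 42, 41, 41, 41, 41, 40, 40, 41, 40, 43, 42, 41, 39, 41, 43, 58, 80, 90, 101, 104, 103]
272 [134, 136, 137, 124, 91, 95, 93, 91, 88, 79, 64, 50, 46, 41, 43, 43, 41, 42, 42, 40, 43, 42, 42, 42, 41, 42, 42, 42, 41, 41, 43, 40, 40, 38, 42, 56, 80, 91, 95, 90, 93, 99]
280 [141, 140, 139, 130, 117, 117, 119, 119, 117, 98, 62, 46, 44, 44, 45, 43, 44, 44, 43, 43, 43, 44, 44, 43, 44, 45, 43, 42, 45, 44, 43, 43, 43, 46, 65, 95, 105, 107, 108, 109, 109, 109]
[[495.2 111.7  80. ]]
256 275 299 [[516.8, 191.8], [451.3, 191.6]]
264 274 298 [[519.2, 170.7], [453.8, 170.7]]
272 273 297 [[521.7, 149.7], [456.3, 149.7]]
280 273 295 [[521.5, 128.7], [461.3, 128.8]]
```

>>> step_arm:
  steps:
    - [[0,0,0.05],[0,0,0]]
    - [[0,0,0.1],[0,0,0]]
    - [[0,0,0.15],[0,0,0]]
    - [[0,0,0.19],[0,0,0]]
    - [[0,0,0.2],[0,0,0]]
    - [[0,0,0.2],[0,0,0]]

```text
t: 15.35
position: [0.4801, 0.236, 0.0369]
tcp_rot: [0.013, 0.661, 0.75, -0.012]
force: [-0.1, 0.3, -1.7]
opening: 0.727
finger_force: 66.0
```

>>> step_arm:
  steps:
    - [[0,0,0.01],[0,0,0]]
    - [[0,0,0.02],[0,0,0]]
    - [[0,0,0.02],[0,0,0]]

```text
t: 15.65
position: [0.4802, 0.236, 0.0352]
tcp_rot: [0.014, 0.661, 0.75, -0.012]
force: [-0.6, -0.3, -2.1]
opening: 0.732
finger_force: 66.0
```

>>> step_arm:
  steps:
    - [[0,0,0.01],[0,0,0]]
    - [[0,0,0.01],[0,0,0]]
    - [[0,0,0.01],[0,0,0]]

```text
t: 15.95
position: [0.4802, 0.2359, 0.0342]
tcp_rot: [0.014, 0.661, 0.75, -0.012]
force: [-0.7, 1.0, -1.7]
opening: 0.731
finger_force: 66.0
```

>>> step_arm:
  steps:
    - [[0,0,0.01],[0,0,0]]
    - [[0,0,0.01],[0,0,0]]
    - [[0,0,0.01],[0,0,0]]

```text
t: 16.25
position: [0.4802, 0.2359, 0.0332]
tcp_rot: [0.014, 0.661, 0.75, -0.012]
force: [-0.6, 0.1, -2.7]
opening: 0.73
finger_force: 66.0
```

>>> step_arm:
  steps:
    - [[0,0,0.005],[0,0,0]]
    - [[0,0,0.005],[0,0,0]]
    - [[0,0,0.005],[0,0,0]]

```text
t: 16.55
position: [0.4802, 0.2359, 0.0327]
tcp_rot: [0.014, 0.661, 0.75, -0.012]
force: [1.0, -0.4, -2.0]
opening: 0.729
finger_force: 66.0
```

>>> step_arm:
  steps:
    - [[0,0,0.005],[0,0,0]]
    - [[0,0,0.005],[0,0,0]]
    - [[0,0,0.005],[0,0,0]]

```text
t: 16.85
position: [0.4803, 0.2359, 0.0322]
tcp_rot: [0.014, 0.661, 0.75, -0.012]
force: [0.2, 0.2, -1.9]
opening: 0.729
finger_force: 66.0
```

>>> step_arm:
  steps:
    - [[0,0,0.005],[0,0,0]]
    - [[0,0,0.005],[0,0,0]]
    - [[0,0,0.005],[0,0,0]]

```text
t: 17.15
position: [0.4803, 0.2359, 0.0318]
tcp_rot: [0.014, 0.661, 0.75, -0.012]
force: [-0.5, 1.0, -0.2]
opening: 0.729
finger_force: 66.0
```

>>> step_arm:
  steps:
    - [[0,0,0.004],[0,0,0]]
    - [[0,0,0.004],[0,0,0]]
    - [[0,0,0.004],[0,0,0]]

```text
t: 17.45
position: [0.4803, 0.2359, 0.0315]
tcp_rot: [0.014, 0.661, 0.75, -0.012]
force: [-0.6, 0.5, 2.4]
opening: 0.727
finger_force: 66.4
```

>>> step_arm:
  steps:
    - [[0,0,0],[0,0,0]]
    - [[0,0,0],[0,0,0]]
    - [[0,0,0],[0,0,0]]
  gripper: 0.5

```text
t: 17.75
position: [0.4803, 0.2358, 0.0313]
tcp_rot: [0.014, 0.661, 0.75, -0.012]
force: [0.7, 1.0, 0.2]
opening: 0.75
finger_force: 0.1
```

>>> step_arm:
  steps:
    - [[0,0,0],[0,0,0]]
    - [[0,0,0],[0,0,0]]
    - [[0,0,0],[0,0,0]]
    - [[0,0,0],[0,0,0]]
  gripper: 0.8

```text
t: 18.15
position: [0.4802, 0.2359, 0.0313]
tcp_rot: [0.014, 0.661, 0.75, -0.012]
force: [0.4, -0.0, -0.8]
opening: 0.901
finger_force: 0.0
```

>>> step_arm:
  steps:
    - [[0,0,-0.1],[0,0,0]]
    - [[0,0,-0.3],[0,0,0]]
    - [[0,0,-0.7],[0,0,0]]
    - [[0,0,-1],[0,0,0]]
    - [[0,0,-1],[0,0,0]]
    - [[0,0,-1],[0,0,0]]

```text
t: 18.75
position: [0.4798, 0.2395, 0.1321]
tcp_rot: [0.014, 0.661, 0.75, -0.011]
force: [0.5, -0.3, -0.7]
opening: 0.901
finger_force: 0.0
```

Run:
```python
from h import *
s=r.sense(); print(s["position"],s["force"])
m,im,d,W=snap('placed'); P=cloud(m,d,W); h=cv2.cvtColor(im,cv2.COLOR_BGR2HSV)
p,_=r.grab_frame("scene"); a=cv2.resize(p[200:320,170:320,::-1],(450,360))
cv2.imwrite("pics/fin.png",np.hstack([a,cv2.resize(im[240:480],(350,360))]) )
ms=r.camera_model("scene"); g=p.max(2); k=np.zeros(g.shape,np.uint8); k[235:290,225:290]=(g[235:290,225:290]<75)
c=max(cv2.findContours(k,0,1)[0],key=cv2.contourArea)[:,0]; rc=cv2.minAreaRect((ray(ms,c,.057)[:,:2]*1000).astype(np.float32)); print(rc)
q=P[250:470:2,255:395:2].reshape(-1,3); q=q[(q[:,2]>.045)&(q[:,2]<.07)&(q[:,1]<.25)]
A=np.c_[q[:,:2]-[.487,.181],np.ones(len(q))]; print(len(q),np.linalg.lstsq(A,q[:,2],rcond=None)[0])
```

```text
[0.47981581 0.23949181 0.13214816] [ 0.4819749  -0.29179385 -0.68289701]
((484.40887451171875, 180.22970581054688), (65.12261199951172, 131.50401306152344), 8.28391170501709)
4990 [-0.00187079 -0.00884615  0.05635395]
```

View pics/fin.png

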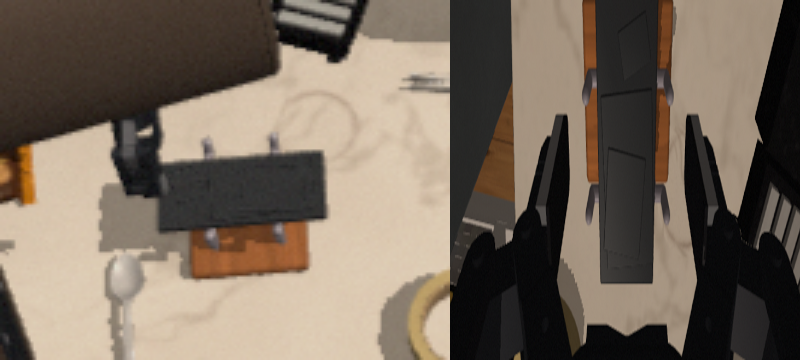

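The slate lies flat between the wires' upturned ends. It is centred within a few mm, its top is at 56 mm, and the gripper is clear of it.

```bash
python3 -c "
from cell import r
print(r.hand_in())"
```

```text
the job is handed in; nothing more can be done
None
```

The slate is lying flat and released across both rack wires, centred to within about 3 mm. I handed the job in at about 19 s of the 69 s allowed; no verdict came back.

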